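# Bring the inspection camera over the opened carton and clamp it

### The arm

A 6-joint arm with a two-finger parallel gripper is mounted at the origin on the work surface. World frame = base frame: x ahead of the robot, y to its left, z up, the work surface at z = 0. Lengths are in m, angles in rad, forces in N, time in s.
With the tool pointing down it reaches from about 0.275 to 0.75 m from the base axis. Payload 10.2 kg.
Tool frame: the origin (TCP) lies at the centre of the arm's flange, where the gripper is bolted on; the fingertips stand 173 mm ahead of it and the grasp point (between the pads) lies 155 mm ahead of it; z points along the fingers, y is the line along which they close (so a half turn about z gives the same grasp; the last joint's range is limited). The gripper opens to 85 mm and grips with 20 to 120 N. Pads are 22 mm wide; open, the fingers measure 114 mm over their backs; the gripper's body (76 mm by 85 mm) begins 54 mm behind the grasp point. The pads swing forward as they close: fully open they stand 13 mm farther back than shut.
Start: joints at [-1.52, 0.313, 1.498, -0, 1.331, -0.223], TCP at [0.142, -0.505, 0.405] pointing down, gripper open.
Joint ranges: [-2.94, 2.94], [-0.97, 2.17], [0.19, 2.56], [-1.23, 4.37], [0.02, 3.11], [-2.88, 2.88]. Speed limits (rad/s): [2.39, 2.39, 3.01, 3.14, 3.14, 3.14].

### API

Orientations are given as a unit quaternion [w, x, y, z].
In Python, from bench import * gives the robot as it stands.
- The arm moves only by the tool arm_command, never from a script. Its argument "targets" is a list of rows, each a list of 7 numbers: the turn, a rotation vector about the tool's x, y, z each as a share of 5 degrees, from -1 to 1, then the shift along the tool's x, y, z each as a share of 30 mm, from -1 to 1, then the opening, from -1 (shut) to 1 (fully open). In form: [[wx, wy, wz, tx, ty, tz, fingers], ...]. A call has 1 to 5 rows; each row shifts and turns the commanded pose from where the row before left it, along the tool's axes as they then stand; what a row does not reach is not made up. A row lasts 1/12 s, in which the tool goes at most 41.7 mm and 7.16 degrees, less where a joint would pass 70% of its speed; a pose out of reach is approached as far as the arm can. A call with a number of a shift or a turn outside -1 to 1 is refused whole. A call with a gripper value outside its range is refused whole. The fingers move at their own pace and stop on an object; the grip force is fixed at half the most. Time passes only in rows, so rows that do not move let the fingers close. It gives the time, the measured TCP pose, the force, the opening and the grip force at its end, in the units of the state.
- get_obs(): the state, without advancing time (a new reading comes with each control period).
- get_image(name): name is "side" or "top" or "wrist"; returns (picture, depth): 420x560x3 uint8, blue, green, red; 420x560 float32, m along the optical axis (not along the pixel's ray), 0 where there is no reading.
- camera_params(name): a dict with "fx", "fy", "cx", "cy" (pixels), "pose" (4x4, takes a point from camera to world coordinates). Camera axes: x right, y up, looking along -z (the intrinsics and any distortion apply to the point x, -y, -z); pixel columns grow to the right and rows downward; lengths in m; the calibration is good to about 2 mm. The wrist camera is an equidistant fisheye: a pixel r from the principal point sees the ray r / f radians off the axis. A picture is of the moment at which its call begins: read the wrist's pose just before it. camera_params takes no time and is no camera call; for the wrist camera it gives the pose at the moment of the call.
- hand_in(): hands the job in; it is judged then, once.
The state is a dict: "clock": time; "joints": joint angles; "joint_velocities": joint speeds; "tau": joint torques, N m; "tool_pos": TCP position; "orientation": TCP orientation; "force": force on the tool from outside, world axes, zero at the start; "torque": the same for the moment, N m; "gripper_width": finger opening in m; "grasp_force": force on a finger pad.
Only numpy, scipy, OpenCV 4.12 (cv2) and the standard library are available. Lean on these libraries where they do the work, as an engineer would, in place of code of your own. Each camera call takes 0.05 s, during which the arm holds its last target. There are 200 camera calls.

### The job

Fold both flaps of the small carton well back, past upright, so that the circuit module inside can be seen, and bring the inspection camera over it: loosen the orange clamp knob of the rail camera with about a quarter turn anticlockwise, then push the camera along its rail until its lens stands over the black chip in the middle of the module, and then turn the knob fully clockwise again so that the camera is locked there. Do not force the camera along while it is clamped, do not touch the module, and leave the bottle, jar, solder spool and multimeter where they stand.

Things in the scene. Friction and masses are not known exactly. Their poses are not given: they have to be found in the camera images.
- rail: Aluminium rail 480 mm long (along its own y), 40 mm wide, top 40 mm above the bench, fixed to it; origin on the bench under the rail's middle; its x axis points away from the robot. The camera carriage (saddle 70 x 80 mm, white column 40 x 40 mm up to 150 mm) slides along it.
- carriage (a joint): Travel of the camera carriage along the rail, m: 0 at the rail's left (+y) end, 0.36 at the right end (it moves to the rail's -y as the value grows; the column stands at rail y = 0.18 - value). About 3 N moves it when the clamp is loose.
- lens (a point): Lens of the inspection camera, centre of the underside of its head (head 42 mm across, 124 to 170 mm above the bench, with a thin stub to 180 mm), 150 mm towards the robot from the rail's middle line. Axes parallel to the rail's.
- boom_mid (a point): Middle of the white boom that carries the camera head, 78 mm towards the robot from the rail's middle line; the boom is 24 mm wide (along the rail), 130 to 150 mm above the bench; free length of it between column and head about 109 mm. Its side is a good place to push.
- knob (a joint): Clamp knob on top of the column, rad: 0 = screwed fully down (locked), 1.5 = fully loose (its stop); grows anticlockwise seen from above. Below about 0.7 it starts to brake the carriage. Turning it takes 0.15 N m when loose, rising to 0.25 N m when locked.
- knob_grip (a point): Centre of the knob's orange wing, on the knob's vertical axis, 182 mm above the bench. The wing is 56 mm long (along this point's y, which lies along the rail when the knob reads 0), 12 mm thick (along its x), and stands from 163 to 193 mm above the bench on a round black hub 34 mm across; the column and boom under it end at 150 mm.
- carton: Cardboard carton, fixed to the bench, 100 mm (x) by 140 mm (y), walls 3 mm thick, rim 60 mm above the bench; origin on the bench under its middle. Dark foam fills it to 28 mm.
- flap_left (a joint): Flap hinged on the carton's +y rim, rad: 0 = closed flat over the carton, 1.57 = upright, 2.5 = folded back outwards to its stop. It starts ajar and stays where it is put; a push straight outwards on its free edge tends to jam while it is low, so carry the edge up and over in an arc. 96 mm long (along the carton's x), 52 mm from hinge to free edge, 3 mm thick.
- flap_right (a joint): The same flap on the carton's -y rim.
- flap_left_edge (a point): Middle of the free edge of the left flap.
- flap_right_edge (a point): Middle of the free edge of the right flap.
- flap_left_hinge (a point): Middle of the left flap's hinge line, 68.5 mm from the carton's middle, 60.5 mm above the bench.
- flap_right_hinge (a point): Middle of the right flap's hinge line, 68.5 mm from the carton's middle, 60.5 mm above the bench.
- module: Green circuit module 62 x 42 mm lying on the foam in the carton, with a white connector to 38 mm above the bench; fixed there; origin at the centre of its underside, 28 mm above the bench.
- chip (a point): Centre of the top of the black 18 x 18 mm chip in the middle of the module, 34 mm above the bench.
- bottle: Slim white bottle with yellow cap, 40 mm across, 140 mm tall, loose; origin under its centre. Leave alone.
- jar: Green flux jar, 50 mm across, 50 mm tall, loose; origin under its centre. Leave alone.
- spool: Grey solder spool standing on end, 52 mm across, 40 mm tall, loose; origin under its centre. Leave alone.
- meter: Orange multimeter lying on its back, 150 (x) x 75 (y) x 34 mm (knob to 44 mm), loose; origin under its centre. Leave alone.

How it is judged:
By the outcome, as a careful person would: the job done as asked, in the order asked, and still so for the second after the job is handed in, with the robot touching nothing.
It also fails if it takes over 72 s, if anything falls off the work surface, if the arm or the gripper's body presses on something with over 40 N, if the wrist force passes 120 N, or if a joint passes its speed limit or range.

## Working session

There is one attempt and no reset: what is moved stays moved. The work goes in short steps, Python scripts to look and compute and a tool call to move; the robot and the scene stay as the last step left them, time stands still between calls to the robot, and variables do not carry over. Pictures are saved under pics/ and viewed, at most 10 in all, crops included, and the job is handed in when it is done.

Besides the shell and the picture viewer there is one more tool, called after "Request:" as name(argument=value, ...) on one line, values as JSON. arm_command: Moves the arm, as the interface text tells. Its arguments: {"type":"object","properties":{"targets":{"type":"array","items":{"type":"array","items":{"type":"number","minimum":-1,"maximum":1}}}},"required":["targets"]}

```bash
ls; mkdir -p pics; cat > h.py <<'E'
from bench import *
import numpy as np, cv2
def cloud(n):
    p=camera_params(n); im,d=get_image(n)
    v,u=np.mgrid[:d.shape[0],:d.shape[1]]
    c=np.stack([(u-p['cx'])/p['fx']*d,-(v-p['cy'])/p['fy']*d,-d],-1)
    w=c@p['pose'][:3,:3].T+p['pose'][:3,3]
    w[d==0]=np.nan
    return im,w
E
python3 - <<'E'
from h import *
for n in('top','side'):
    im,w=cloud(n); cv2.imwrite(f'pics/{n}0.png',im); np.savez(f'{n}0.npz',im=im,w=w)
    p=camera_params(n); print(n,p['fx'],p['pose'].round(3).tolist(),[k for k in p])
print(get_obs())
E
```

```text
pics
top 382.45409089757754 [[0.007, 0.988, -0.157, 0.43], [-1.0, 0.011, 0.028, -0.054], [0.029, 0.157, 0.987, 0.829], [0.0, 0.0, 0.0, 1.0]] ['fx', 'fy', 'cx', 'cy', 'pose']
side 438.0289560498996 [[-0.998, 0.038, -0.046, 0.486], [-0.059, -0.54, 0.84, 0.733], [0.006, 0.841, 0.541, 0.644], [0.0, 0.0, 0.0, 1.0]] ['fx', 'fy', 'cx', 'cy', 'pose']
{'clock': 0.1, 'joints': array([-1.52036963e+00,  3.13377063e-01,  1.49834945e+00, -2.89851252e-06,
        1.33102546e+00, -2.23424681e-01]), 'joint_velocities': array([ 2.27711097e-03, -9.83633138e-05, -2.71295167e-03, -4.75383037e-04,
       -1.08118157e-03, -9.92025444e-04]), 'tau': array([ 2.40151829e-03, -4.12902868e+01, -2.60146236e+01, -1.80509237e-04,
        3.00430067e-03, -6.16397216e-06]), 'tool_pos': array([ 0.14195539, -0.50540636,  0.40420528]), 'orientation': array([-5.77612177e-04,  9.90640102e-01,  1.36498546e-01,  4.86749749e-05]), 'force': array([ 0.09603524, -0.78777181,  0.22704429]), 'torque': array([0.04818945, 0.05880548, 0.03282277]), 'grasp_force': 0.0, 'gripper_width': 0.08520883321466778}
```

View pics/top0.png

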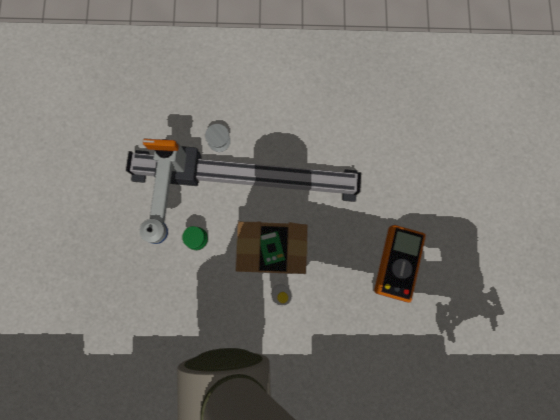

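View pics/side0.png

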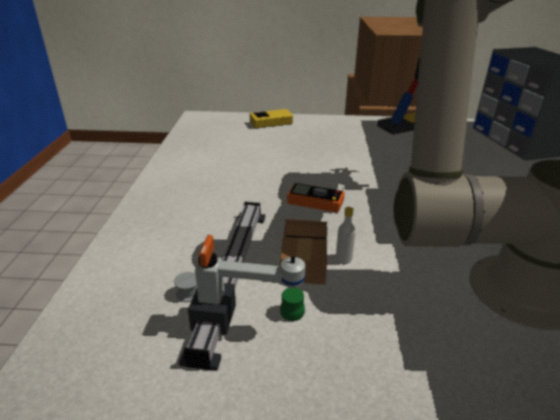

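The top view shows the carriage near the rail's left end with the orange wing at about (160,145). The lens head is at (153,230), the carton centre at (272,248) with its chip at about (271,248), the bottle cap at (282,297) and the jar at (195,238). The side view confirms the layout, with both flaps ajar.

```bash
python3 - <<'E'
import numpy as np,cv2
D=np.load('top0.npz');im=D['im'];w=D['w'];hsv=cv2.cvtColor(im,cv2.COLOR_BGR2HSV)
v,u=np.mgrid[:420,:560]
def st(name,m):
    p=w[m];p=p[~np.isnan(p).any(1)]
    if len(p)<4: print(name,len(p));return
    (c,s,a)=cv2.minAreaRect((p[:,:2]*1000).astype(np.float32))
    print(name,len(p),'med',np.median(p,0).round(3),'rect',np.round(c,0),np.round(s,0),round(a,1),'z',np.percentile(p[:,2],[2,50,98]).round(3))
def box(a,b,c,d): return (u>=a)&(u<=b)&(v>=c)&(v<=d)
z=w[...,2];H,S,V=[hsv[...,i] for i in range(3)]
st('knob',box(135,190,125,165)&(z>.17)&(S>120))
st('railtop',box(205,345,150,200)&(z>.03)&(z<.05))
st('column/boom',box(130,195,140,225)&(z>.14)&(z<.158)&(S<90))
st('head',box(130,175,205,250)&(z>.155)&(z<.19))
st('saddle',box(130,205,140,200)&(z>.045)&(z<.1))
st('jar',box(178,212,222,255)&(z>.04))
st('spool',box(200,235,118,152)&(z>.03))
st('bottle',box(268,298,280,310)&(z>.12))
st('meter',box(370,430,220,305)&(z>.025))
st('cartonall',box(230,315,215,280)&(z>.05))
st('flapL',box(236,259,224,272)&(z>.05))
st('flapR',box(289,308,224,272)&(z>.05))
st('green',box(258,290,225,272)&(H>40)&(H<90)&(S>80)&(V>40))
st('chip',box(262,280,238,258)&(V<45))
for r in (235,248,262):
  print(r,[tuple((w[r,c]*1000).round(0)[1:]) for c in range(234,312,4)])
for r in range(228,272,6): print(r,(w[r,245]*1000).round(0),(w[r,300]*1000).round(0))
D=np.load('side0.npz');ims=D['im'];cv2.imwrite('pics/c.png',np.hstack([cv2.resize(im[110:290,120:320],None,fx=2,fy=2,interpolation=2)[:360],cv2.resize(ims[200:380,170:370],None,fx=2,fy=2,interpolation=2)]))
E
```

```text
knob 305 med [0.643 0.132 0.191] rect [646. 135.] [55. 12.] 88.1 z [0.171 0.191 0.195]
railtop 2704 med [ 0.629 -0.067  0.04 ] rect [631. -68.] [303.  41.] 85.5 z [0.034 0.04  0.043]
column/boom 1030 med [0.581 0.139 0.149] rect [588. 141.] [ 41. 157.] 84.4 z [0.142 0.149 0.153]
head 482 med [0.496 0.145 0.168] rect [497. 147.] [40. 41.] 2.8 z [0.158 0.168 0.18 ]
saddle 731 med [0.634 0.111 0.071] rect [649. 167.] [145.  70.] 85.8 z [0.047 0.071 0.096]
jar 394 med [0.496 0.098 0.05 ] rect [497.  98.] [44. 43.] 71.7 z [0.045 0.05  0.052]
spool 429 med [0.716 0.058 0.039] rect [716.  58.] [51. 47.] 1.9 z [0.037 0.039 0.042]
bottle 101 med [ 0.384 -0.081  0.14 ] rect [384. -81.] [17. 18.] 0.9 z [0.136 0.14  0.143]
meter 2575 med [ 0.447 -0.33   0.035] rect [ 448. -334.] [ 76. 150.] 74.8 z [0.028 0.035 0.043]
cartonall 2257 med [ 0.475 -0.037  0.077] rect [476. -62.] [141. 100.] 88.2 z [0.059 0.077 0.097]
flapL 1092 med [ 0.473 -0.015  0.076] rect [475. -14.] [93. 46.] 0.4 z [0.061 0.076 0.088]
flapR 911 med [ 0.474 -0.112  0.081] rect [ 475. -113.] [96. 39.] 0.0 z [0.063 0.081 0.098]
gr
[... 2162 characters left out ...]
p.float64(32.0)), (np.float64(-75.0), np.float64(28.0)), (np.float64(-83.0), np.float64(30.0)), (np.float64(-92.0), np.float64(28.0)), (np.float64(-96.0), np.float64(96.0)), (np.float64(-104.0), np.float64(88.0)), (np.float64(-113.0), np.float64(78.0)), (np.float64(-121.0), np.float64(73.0)), (np.float64(-130.0), np.float64(65.0)), (np.float64(-145.0), np.float64(0.0))]
228 [513.  -8.  73.] [ 513. -117.   78.]
234 [501.  -8.  73.] [ 501. -117.   75.]
240 [489.  -8.  71.] [ 489. -117.   78.]
246 [477.  -9.  73.] [ 478. -117.   77.]
252 [465.  -9.  74.] [ 466. -117.   77.]
258 [454.  -9.  73.] [ 454. -117.   75.]
264 [442. -10.  75.] [ 443. -117.   75.]
270 [430. -10.  73.] [ 431. -117.   75.]
```

View pics/c.png

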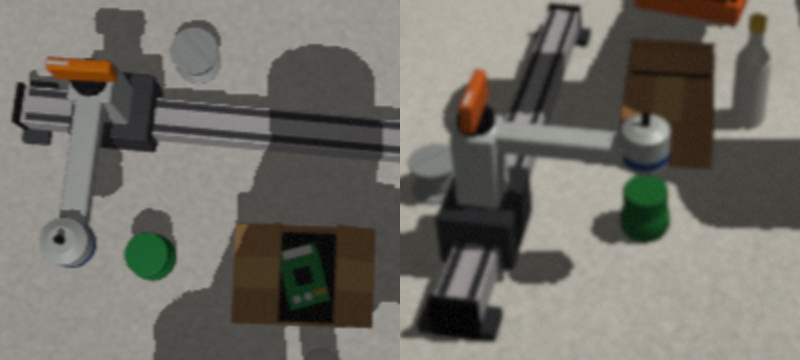

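```bash
cat >> h.py <<'E'
from scipy.spatial.transform import Rotation as R
def tool_R(yaw,tilt=0):  # yaw: deg of tool y from world x
    a=np.radians(yaw); y=np.array([np.cos(a),np.sin(a),0]); z=np.array([0,0,-1.])
    return R.from_matrix(np.column_stack([np.cross(y,z),y,z]))
def plan(wps,f,step=30.,deg=5.,start=None):
    """wps: (x,y,z,yaw) of TCP; prints rows in fives"""
    o=get_obs(); q=o['orientation']; p=o['tool_pos'].copy(); r=R.from_quat([*q[1:],q[0]])
    print('t',round(o['clock'],2),'p',p.round(4),'F',o['force'].round(1),'w',round(o['gripper_width'],4))
    rows=[]
    for wp in wps:
        t=np.array(wp[:3]);rt=tool_R(wp[3])
        n=max(1,int(np.ceil(max(np.linalg.norm(t-p)*1000/step,np.degrees((r.inv()*rt).magnitude())/deg)-1e-6)))
        for k in range(n,0,-1):
            s=r.inv().apply(t-p)/k*1000/30; w=(r.inv()*rt).as_rotvec(degrees=True)/k/5
            s=np.clip(s,-1,1).round(2);w=np.clip(w,-1,1).round(2)
            rows.append([*map(float,w),*map(float,s),f]); p=p+r.apply(s*.03); r=r*R.from_rotvec(w*5,degrees=True)
    for i in range(0,len(rows),5): print(str(rows[i:i+5]).replace(' ',''))
    print('end',p.round(4))
E
python3 -c "
from h import *
plan([(.48,-.065,.405,0)],-1)"
```

```text
t 0.1 p [ 0.142  -0.5054  0.4042] F [ 0.1 -0.8  0.2] w 0.0852
[[-0.0,-0.0,-0.78,0.78,-0.58,-0.0,-1],[-0.0,-0.0,-0.78,0.82,-0.53,-0.0,-1],[-0.0,-0.0,-0.78,0.85,-0.47,-0.0,-1],[-0.0,-0.0,-0.78,0.88,-0.41,-0.0,-1],[-0.0,-0.0,-0.78,0.91,-0.35,-0.0,-1]]
[[-0.0,-0.0,-0.78,0.93,-0.29,-0.0,-1],[-0.0,-0.0,-0.78,0.95,-0.23,-0.0,-1],[-0.0,-0.0,-0.78,0.96,-0.16,-0.0,-1],[-0.0,-0.0,-0.78,0.97,-0.1,-0.0,-1],[-0.0,-0.0,-0.78,0.97,-0.03,-0.0,-1]]
[[-0.0,-0.0,-0.78,0.97,0.04,-0.0,-1],[-0.0,-0.0,-0.79,0.97,0.1,-0.0,-1],[-0.0,-0.0,-0.78,0.96,0.17,-0.0,-1],[-0.0,-0.0,-0.79,0.95,0.24,-0.0,-1],[-0.0,-0.0,-0.78,0.93,0.3,-0.0,-1]]
[[-0.0,-0.0,-0.79,0.9,0.36,-0.0,-1],[-0.0,-0.0,-0.78,0.88,0.42,-0.0,-1],[-0.0,-0.01,-0.79,0.85,0.48,-0.01,-1],[-0.0,-0.0,-0.78,0.81,0.54,-0.0,-1]]
end [ 0.4799 -0.0649  0.405 ]
```

Request:
arm_command(targets=[[0,0,-0.78,0.78,-0.58,0,-1],[0,0,-0.78,0.82,-0.53,0,-1],[0,0,-0.78,0.85,-0.47,0,-1],[0,0,-0.78,0.88,-0.41,0,-1],[0,0,-0.78,0.91,-0.35,0,-1]])

```text
clock: 0.52
tool_pos: [0.2316, -0.3886, 0.4044]
orientation: [-0.0, 0.953, 0.304, 0.0]
force: [-0.2, -1.1, 0.7]
gripper_width: 0.0255
grasp_force: 0.0
```

Request:
arm_command(targets=[[0,0,-0.78,0.93,-0.29,0,-1],[0,0,-0.78,0.95,-0.23,0,-1],[0,0,-0.78,0.96,-0.16,0,-1],[0,0,-0.78,0.97,-0.1,0,-1],[0,0,-0.78,0.97,-0.03,0,-1]])

```text
clock: 0.93
tool_pos: [0.3204, -0.2724, 0.4046]
orientation: [-0.0, 0.888, 0.461, -0.0]
force: [-0.5, -1.1, 0.2]
gripper_width: -0.0001
grasp_force: 0.0
```

Request:
arm_command(targets=[[0,0,-0.78,0.97,0.04,0,-1],[0,0,-0.79,0.97,0.1,0,-1],[0,0,-0.78,0.96,0.17,0,-1],[0,0,-0.79,0.95,0.24,0,-1],[0,0,-0.78,0.93,0.3,0,-1]])

```text
clock: 1.35
tool_pos: [0.4096, -0.1563, 0.4046]
orientation: [-0.0, 0.796, 0.605, -0.0]
force: [0.7, -0.6, -0.4]
gripper_width: -0.0004
grasp_force: 0.0
```

Request:
arm_command(targets=[[0,0,-0.79,0.9,0.36,0,-1],[0,0,-0.78,0.88,0.42,0,-1],[0,0,-0.79,0.85,0.48,0,-1],[0,0,-0.78,0.81,0.54,0,-1],[0,0,0,0,0,0,-1]])

```text
clock: 1.77
tool_pos: [0.4816, -0.0619, 0.4043]
orientation: [-0.0, 0.705, 0.71, 0.0]
force: [0.9, 0.5, 1.0]
gripper_width: 0.0
grasp_force: 0.0
```

Request:
arm_command(targets=[[0,0,0,0,0,1,-1],[0,0,0,0,0,1,-1],[0,0,0,0,0,1,-1],[0,0,0,0,0,1,-1],[0,0,0,0,0,1,-1]])

```text
clock: 2.18
tool_pos: [0.4795, -0.0651, 0.2533]
orientation: [-0.0, 0.707, 0.707, -0.0]
force: [0.8, -0.1, 0.4]
gripper_width: -0.0002
grasp_force: 0.0
```

Request:
arm_command(targets=[[0,0,0,0.15,0,0.15,-1],[0,0,0,0.3,0,0,-1],[0,0,0,0.2,0,-0.1,-1],[0,0,0,0.2,0,-0.2,-1],[0,0,0,0.2,0,-0.15,-1]])

```text
clock: 2.6
tool_pos: [0.4804, -0.0329, 0.2663]
orientation: [0.002, 0.707, 0.707, 0.001]
force: [-0.0, -1.6, 0.9]
gripper_width: -0.0002
grasp_force: 0.6
```

Request:
arm_command(targets=[[0,0,0,0.2,0,-0.1,-1],[0,0,0,0.25,0,-0.1,-1],[0,0,0,0.3,0,-0.1,-1],[0,0,0,0.3,0,-0.05,-1],[0,0,0,0.3,0,0.0,-1]])

```text
clock: 3.02
tool_pos: [0.4799, 0.0081, 0.2745]
orientation: [0.0, 0.707, 0.707, 0.0]
force: [0.1, -1.1, 0.4]
gripper_width: 0.0004
grasp_force: 0.2
```

Request:
arm_command(targets=[[0,0,0,0.2,0,0.2,-1],[0,0,0,0.2,0,0.2,-1],[0,0,0,0.05,0,0.15,-1],[0,0,0,-0.3,0,-0.6,-1],[0,0,0,-0.9,0,-0.4,-1]])

```text
clock: 3.43
tool_pos: [0.4798, -0.0139, 0.2872]
orientation: [-0.001, 0.706, 0.708, -0.0]
force: [0.5, -0.0, 0.1]
gripper_width: -0.0003
grasp_force: 0.0
```

Request:
arm_command(targets=[[0,0,0,-1,0,0.2,-1],[0,0,0,-0.7,0,0.6,-1],[0,0,0,-0.3,0,0.2,-1],[0,0,0,-0.25,0,-0.1,-1],[0,0,0,-0.25,0,-0.1,-1]])

```text
clock: 3.85
tool_pos: [0.4799, -0.0905, 0.2635]
orientation: [-0.001, 0.707, 0.707, -0.0]
force: [-0.5, 1.6, 0.6]
gripper_width: -0.0
grasp_force: 0.3
```

Request:
arm_command(targets=[[0,0,0,-0.3,0,-0.1,-1],[0,0,0,-0.3,0,-0.1,-1],[0,0,0,-0.35,0,-0.05,-1],[0,0,0,-0.3,0,0.0,-1],[0,0,0,-0.25,0,0.05,-1]])

```text
clock: 4.27
tool_pos: [0.48, -0.1364, 0.2701]
orientation: [0.001, 0.707, 0.707, 0.0]
force: [-0.1, 1.4, -0.2]
gripper_width: 0.0001
grasp_force: 0.2
```

Request:
arm_command(targets=[[0,0,0,-0.2,0,0.15,-1],[0,0,0,-0.15,0,0.2,-1],[0,0,0,-0.05,0,0.15,-1],[0,0,0,0.3,0,-0.6,-1],[0,0,0,0.6,0,-1,-1]])

```text
clock: 4.68
tool_pos: [0.4795, -0.1211, 0.3002]
orientation: [-0.003, 0.708, 0.706, -0.001]
force: [0.1, -0.3, -0.4]
gripper_width: -0.0001
grasp_force: 0.0
```

Request:
arm_command(targets=[[0,0,0,0,0,-1,1],[0,0,0,0,-1,-1,1],[0,0,0,0,-1,-1,1],[0,0,0,0,-1,0,1]])

```text
clock: 5.02
tool_pos: [0.3905, -0.1203, 0.3955]
orientation: [0.004, 0.707, 0.707, 0.001]
force: [-0.1, -1.5, 1.0]
gripper_width: 0.0484
grasp_force: 0.0
```

```bash
python3 - <<'E'
from h import *
im,w=cloud('top'); im2,w2=cloud('side'); np.savez('t1.npz',im=im,w=w)
cv2.imwrite('pics/p1.png',np.hstack([cv2.resize(im[110:310,120:340],None,fx=1.8,fy=1.8),cv2.resize(im2[190:390,170:390],None,fx=1.8,fy=1.8)]))
print(get_obs()['tool_pos'])
m=(w[...,0]>.44)&(w[...,0]<.51)&(w[...,1]>-.2)&(w[...,1]<.06)&(w[...,2]>.045)&(w[...,2]<.12)
for y in np.arange(-.2,.06,.008):
    s=m&(abs(w[...,1]-y)<.004); 
    if s.any(): print(round(y,3),np.percentile(w[s][:,2],[5,50,95]).round(3),s.sum())
E
```

```text
[ 0.38866572 -0.11986901  0.39206478]
-0.176 [0.087 0.09  0.091] 13
-0.168 [0.085 0.089 0.093] 64
-0.16 [0.078 0.083 0.086] 51
-0.152 [0.073 0.077 0.081] 30
-0.144 [0.067 0.07  0.073] 31
-0.136 [0.061 0.065 0.068] 55
-0.128 [0.047 0.057 0.063] 32
0.008 [0.051 0.062 0.066] 146
0.016 [0.066 0.07  0.075] 154
0.024 [0.074 0.079 0.084] 167
0.032 [0.083 0.088 0.091] 164
0.04 [0.091 0.095 0.1  ] 171
0.048 [0.095 0.097 0.099] 14
```

View pics/p1.png

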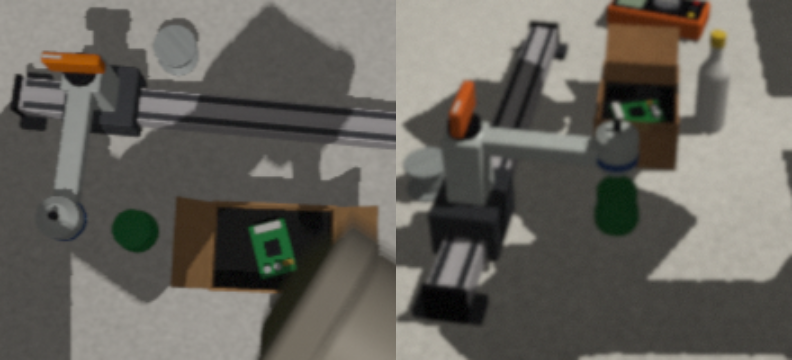

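Both flaps are folded back (left about 2.38 rad, right about 2.5) and the module is fully visible, with the chip at about (272,247) in the full top image. Next I refine the chip, knob and rail.

```bash
python3 - <<'E'
from h import *
D=np.load('t1.npz');im=D['im'];w=D['w'];hsv=cv2.cvtColor(im,cv2.COLOR_BGR2HSV);v,u=np.mgrid[:420,:560]
g=(u>255)&(u<292)&(v>225)&(v<268)&(hsv[...,0]>40)&(hsv[...,0]<90)&(hsv[...,1]>80)
ys,xs=np.where(g);hull=cv2.convexHull(np.column_stack([xs,ys]).astype(np.float32));mk=np.zeros(g.shape,np.uint8);cv2.fillConvexPoly(mk,hull.astype(int),1)
mk=cv2.erode(mk,np.ones((7,7)));c=(mk>0)&(im.max(2)<45)
n,l,s,ce=cv2.connectedComponentsWithStats(c.astype(np.uint8));k=1+np.argmax(s[1:,4]);print('chip px',ce[k],s[k])
p=camera_params('top')
def ray(px,z):
    d=p['pose'][:3,:3]@np.array([(px[0]-p['cx'])/p['fx'],-(px[1]-p['cy'])/p['fy'],-1]);o=p['pose'][:3,3];return o+d*(z-o[2])/d[2]
print('chip',ray(ce[k],.034)); print('module rect',cv2.minAreaRect(hull)); print(ray(cv2.minAreaRect(hull)[0],.031))
z=w[...,2];b=(u>135)&(u<190)&(v>125)&(v<165)&(hsv[...,1]>120)
for lo,hi in((.186,.2),(.17,.2)):
    q=w[b&(z>lo)&(z<hi)];print('knob',len(q),cv2.minAreaRect((q[:,:2]*1000).astype(np.float32)))
q=(u>205)&(u<345)&(v>150)&(v<200)&(z>.034)&(z<.046);q=w[q][:,:2]
B=[(y,np.percentile(q[abs(q[:,1]-y)<.006,0],[3,97]).mean()) for y in np.arange(-.2,.06,.015)]
f=np.polyfit(*np.array(B).T,1);print('rail x=a*y+b',f,np.degrees(np.arctan(f[0])))
h=(u>130)&(u<175)&(v>205)&(v<250)&(z>.164)&(z<.174);hh=w[h];print('head',cv2.minEnclosingCircle((hh[:,:2]*1000).astype(np.float32)),hh.mean(0))
h=(u>150)&(u<180)&(v>168)&(v<212)&(z>.143)&(z<.156);hh=w[h];print('boom',cv2.minAreaRect((hh[:,:2]*1000).astype(np.float32)))
E
```

```text
chip px [271.        247.3015873] [267 243   9   9  63]
chip [ 0.47715367 -0.06011812  0.034     ]
module rect ((271.5, 249.0), (31.0, 36.0), 0.0)
[ 0.47382144 -0.06121553  0.031     ]
knob 199 ((646.0859985351562, 135.33065795898438), (55.09717559814453, 11.386075019836426), 87.70085906982422)
knob 304 ((646.0669555664062, 135.2128448486328), (55.70148468017578, 11.41481876373291), 87.70085906982422)
rail x=a*y+b [0.08050784 0.63558044] 4.602832250337841
head ((497.2730407714844, 147.32095336914062), 20.820486068725586) [0.49689796 0.14609642 0.16805601]
boom ((572.1681518554688, 141.26565551757812), (24.273488998413086, 80.39266967773438), 85.84745788574219)
```

```bash
python3 -c "
from h import *
plan([(.646,.1353,.42,-4),(.646,.1353,.341,-4)],1)"
```

```text
t 5.12 p [ 0.3887 -0.1199  0.3921] F [ 0.6 -0.6 -0.2] w 0.0632
[[0.0,0.0,0.06,0.65,0.66,-0.07,1],[0.0,0.0,0.06,0.66,0.66,-0.07,1],[0.0,0.0,0.06,0.66,0.65,-0.07,1],[0.0,0.0,0.06,0.67,0.65,-0.07,1],[0.0,0.0,0.06,0.67,0.64,-0.07,1]]
[[0.0,0.0,0.06,0.67,0.64,-0.07,1],[0.0,0.0,0.06,0.68,0.64,-0.07,1],[0.0,0.0,0.06,0.68,0.64,-0.07,1],[0.0,0.0,0.06,0.68,0.63,-0.07,1],[0.0,0.0,0.06,0.68,0.63,-0.08,1]]
[[0.0,0.0,0.06,0.69,0.62,-0.07,1],[0.0,0.0,0.06,0.69,0.62,-0.08,1],[0.01,0.01,0.07,0.7,0.62,-0.07,1],[-0.0,-0.0,-0.0,-0.0,-0.0,0.88,1],[-0.0,-0.0,-0.0,-0.0,-0.0,0.87,1]]
[[-0.0,-0.0,-0.0,-0.0,-0.0,0.88,1]]
end [0.6461 0.1354 0.341 ]
```

Request:
arm_command(targets=[[0,0,0.06,0.65,0.66,-0.07,1],[0,0,0.06,0.66,0.66,-0.07,1],[0,0,0.06,0.66,0.65,-0.07,1],[0,0,0.06,0.67,0.65,-0.07,1],[0,0,0.06,0.67,0.64,-0.07,1]])

```text
clock: 5.53
tool_pos: [0.4912, -0.0208, 0.4012]
orientation: [-0.001, 0.716, 0.698, -0.0]
force: [0.1, -0.1, -0.2]
gripper_width: 0.085
grasp_force: 0.0
```

Request:
arm_command(targets=[[0,0,0.06,0.67,0.64,-0.07,1],[0,0,0.06,0.68,0.64,-0.07,1],[0,0,0.06,0.68,0.64,-0.07,1],[0,0,0.06,0.68,0.63,-0.07,1],[0,0,0.06,0.68,0.63,-0.08,1]])

```text
clock: 5.95
tool_pos: [0.5903, 0.0775, 0.4116]
orientation: [-0.001, 0.725, 0.688, -0.001]
force: [0.2, -1.3, -0.3]
gripper_width: 0.0852
grasp_force: 0.0
```

Request:
arm_command(targets=[[0,0,0.06,0.69,0.62,-0.07,1],[0,0,0.06,0.69,0.62,-0.08,1],[0,0,0.07,0.7,0.62,-0.07,1],[0,0,0,0,0,0,1]])

```text
clock: 6.28
tool_pos: [0.6505, 0.1384, 0.4169]
orientation: [-0.001, 0.73, 0.683, -0.0]
force: [-1.1, 0.2, -0.6]
gripper_width: 0.0856
grasp_force: 0.0
```

```bash
python3 -c "
from h import *
plan([(.646,.1353,.341,-4)],1)"
```

```text
t 6.28 p [0.6505 0.1384 0.4169] F [-1.1  0.2 -0.6] w 0.0856
[[-0.01,-0.0,0.01,-0.04,-0.05,0.84,1],[-0.0,-0.0,0.01,-0.04,-0.04,0.85,1],[-0.01,-0.01,0.02,-0.03,-0.05,0.84,1]]
end [0.646  0.1354 0.341 ]
```

Request:
arm_command(targets=[[0,0,0.01,-0.04,-0.05,0.84,1],[0,0,0.01,-0.04,-0.04,0.85,1],[0,0,0.02,-0.03,-0.05,0.84,1],[0,0,0,0,0,0,1]])

```text
clock: 6.62
tool_pos: [0.6432, 0.1319, 0.3372]
orientation: [-0.003, 0.732, 0.681, -0.004]
force: [-0.0, -0.3, -1.4]
gripper_width: 0.0852
grasp_force: 0.0
```

Request:
arm_command(targets=[[0,0,0,0,0,0,-1],[0,0,0,0,0,0,-1],[0,0,0,0,0,0,-1],[0,0,0,0,0,0,-1],[0,0,0,0,0,0,-1]])

```text
clock: 7.03
tool_pos: [0.6439, 0.132, 0.3447]
orientation: [0.001, 0.732, 0.681, 0.001]
force: [-0.6, -0.2, -0.2]
gripper_width: 0.0253
grasp_force: 0.0
```

Request:
arm_command(targets=[[0,0,0,0,0,0,-1],[0,0,0,0,0,0,-1],[0,0,0,0,0,0,-1]])

```text
clock: 7.28
tool_pos: [0.6447, 0.1318, 0.3448]
orientation: [0.002, 0.732, 0.681, 0.002]
force: [9.8, 0.8, 0.8]
gripper_width: 0.0106
grasp_force: 62.3
```

```bash
python3 -c "
from h import *
o=get_obs();print(o['tool_pos'],o['orientation'],o['force'],o['torque'],o['gripper_width'],o['grasp_force'])
im,_=get_image('wrist');cv2.imwrite('pics/w1.png',im)"
```

```text
[0.64466561 0.13175244 0.34479657] [0.00209662 0.73247357 0.6807883  0.00231582] [9.78928575 0.77541683 0.78373968] [ 0.03005903 -1.35068188  0.01022028] 0.010641804203748795 62.260297536849976
```

View pics/w1.png

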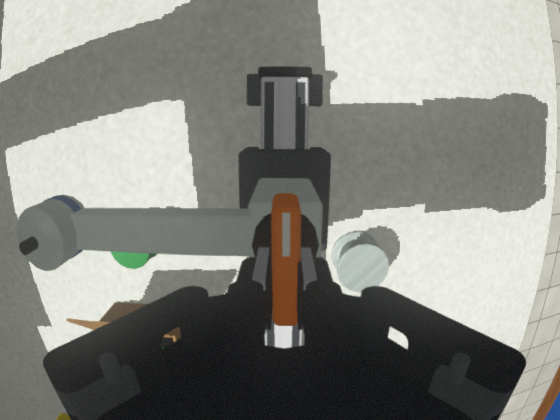

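Request:
arm_command(targets=[[0,0,0,0,0,0,-0.4],[0,0,0,0,0,0,-0.4],[0,0,0,0.11,0.06,0.05,-0.4],[0,0,0,0,0,0,-0.4],[0,0,0,0,0,0,-0.4]])

```text
clock: 7.75
tool_pos: [0.6459, 0.1354, 0.3419]
orientation: [-0.0, 0.732, 0.681, -0.0]
force: [-0.4, 0.0, 0.5]
gripper_width: 0.0258
grasp_force: 0.0
```

Request:
arm_command(targets=[[0,0,0,0,0,0,-1],[0,0,0,0,0,0,-1],[0,0,0,0,0,0,-1],[0,0,0,0,0,0,-1],[0,0,0,0,0,0,-1]])

```text
clock: 8.17
tool_pos: [0.6461, 0.1351, 0.3423]
orientation: [0.0, 0.732, 0.681, 0.001]
force: [5.1, 1.9, -0.8]
gripper_width: 0.0111
grasp_force: 60.9
```

Request:
arm_command(targets=[[0,0,-0.7,0,0,0,-1],[0,0,-0.9,0,0,0,-1],[0,0,-0.9,0,0,0,-1],[0,0,-0.9,0,0,0,-1],[0,0,-0.9,0,0,0,-1]])

```text
clock: 8.58
tool_pos: [0.6465, 0.1351, 0.3423]
orientation: [0.001, 0.591, 0.807, 0.001]
force: [12.4, 1.7, -3.0]
gripper_width: 0.0111
grasp_force: 60.6
```

Request:
arm_command(targets=[[0,0,-0.9,0,0,0,-1],[0,0,-0.9,0,0,0,-1],[0,0,-0.9,0,0,0,-1],[0,0,-0.9,0,0,0,-1],[0,0,-0.9,0,0,0,-1]])

```text
clock: 9.0
tool_pos: [0.6469, 0.1349, 0.3423]
orientation: [0.003, 0.422, 0.906, 0.001]
force: [16.5, 0.6, -5.1]
gripper_width: 0.0114
grasp_force: 60.3
```

Request:
arm_command(targets=[[0,0,-0.9,0,0,0,-1],[0,0,-0.9,0,0,0,-1],[0,0,-0.9,0,0,0,-1],[0,0,-0.9,0,0,0,-1],[0,0,-0.9,0,0,0,-1]])

```text
clock: 9.42
tool_pos: [0.6472, 0.1347, 0.3424]
orientation: [0.004, 0.238, 0.971, 0.001]
force: [19.9, 0.8, -6.0]
gripper_width: 0.0107
grasp_force: 60.0
```

Request:
arm_command(targets=[[0,0,-0.9,0,0,0,-1],[0,0,-0.9,0,0,0,-1],[0,0,-0.8,0,0,0,-1],[0,0,-0.3,0,0,0,-1],[0,0,0,0,0,0,-1]])

```text
clock: 9.83
tool_pos: [0.6473, 0.1347, 0.3424]
orientation: [0.004, 0.114, 0.993, 0.001]
force: [20.6, 0.4, -6.4]
gripper_width: 0.0107
grasp_force: 60.0
```

```bash
python3 - <<'E'
from h import *
im,w=cloud('top');np.savez('t2.npz',im=im,w=w)
hsv=cv2.cvtColor(im,cv2.COLOR_BGR2HSV);v,u=np.mgrid[:420,:560];z=w[...,2]
h=(u>130)&(u<175)&(v>205)&(v<250)&(z>.164)&(z<.174);print('head',h.sum(),w[h].mean(0) if h.any() else 0)
im2,_=get_image('side');cv2.imwrite('pics/s2.png',np.hstack([cv2.resize(im[110:310,120:340],None,fx=1.8,fy=1.8),cv2.resize(im2[190:390,170:390],None,fx=1.8,fy=1.8)]))
o=get_obs();q=o['orientation'];y=R.from_quat([*q[1:],q[0]]).apply([0,1,0]);yaw=np.degrees(np.arctan2(y[1],y[0]));print(yaw,o['force'],o['torque'])
d=np.array([-.0785,-.997]);p=o['tool_pos'];e=p[:2]+.208*d
plan([(e[0],e[1],p[2],yaw)],-1,step=14)
E
```

```text
head 420 [0.49664735 0.14392789 0.16803376]
76.8198207950494 [20.40005879  1.15509288 -6.47207288] [-0.02282512 -3.36168723  0.1146342 ]
t 9.93 p [0.6473 0.1347 0.3424] F [20.4  1.2 -6.5] w 0.0114
[[0.0,0.01,-0.0,-0.07,-0.46,-0.0,-1],[0.0,0.01,-0.0,-0.07,-0.46,-0.0,-1],[0.0,0.01,-0.0,-0.07,-0.46,-0.0,-1],[0.0,0.01,-0.0,-0.07,-0.46,-0.0,-1],[0.0,0.01,-0.0,-0.07,-0.46,-0.0,-1]]
[[0.0,0.0,-0.0,-0.07,-0.46,-0.0,-1],[0.0,0.01,-0.0,-0.07,-0.45,-0.0,-1],[0.0,0.0,-0.0,-0.07,-0.46,-0.0,-1],[0.0,0.01,-0.0,-0.07,-0.45,-0.0,-1],[0.0,0.0,-0.0,-0.07,-0.46,-0.0,-1]]
[[0.0,0.01,-0.0,-0.07,-0.45,-0.0,-1],[0.01,0.0,-0.0,-0.07,-0.46,-0.0,-1],[0.0,0.01,-0.0,-0.07,-0.45,-0.0,-1],[0.01,0.0,-0.0,-0.07,-0.46,-0.0,-1],[0.0,0.01,-0.0,-0.07,-0.45,-0.01,-1]]
end [ 0.6311 -0.0726  0.3425]
```

View pics/s2.png

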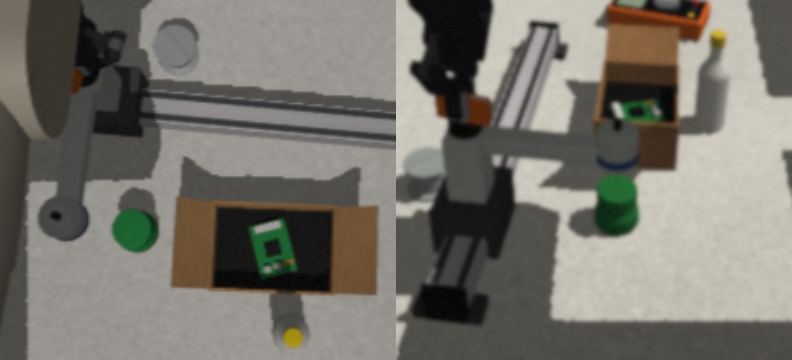

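Request:
arm_command(targets=[[0,0,0,-0.05,0.01,0,-1],[0,0,0,0,0,0,-1],[0,0,0,0,0,0,-1]])

```text
clock: 10.18
tool_pos: [0.6482, 0.1348, 0.3423]
orientation: [0.002, 0.115, 0.993, 0.0]
force: [12.2, 0.5, -3.6]
gripper_width: 0.0109
grasp_force: 60.6
```

Request:
arm_command(targets=[[0,0,0,-0.03,-0.2,0,-1],[0,0,0,-0.05,-0.3,0,-1],[0,0,0,-0.05,-0.3,0,-1],[0,0,0,-0.05,-0.3,0,-1]])

```text
clock: 10.52
tool_pos: [0.6457, 0.1016, 0.3423]
orientation: [0.002, 0.114, 0.993, 0.0]
force: [8.5, 2.8, -2.5]
gripper_width: 0.0108
grasp_force: 60.6
```

Request:
arm_command(targets=[[0,0,0,-0.07,-0.46,0,-1],[0,0,0,-0.07,-0.46,0,-1],[0,0,0,-0.07,-0.46,0,-1],[0,0,0,-0.07,-0.46,0,-1],[0,0,0,-0.07,-0.46,0,-1]])

```text
clock: 10.93
tool_pos: [0.6401, 0.0319, 0.3423]
orientation: [0.002, 0.114, 0.993, 0.001]
force: [10.1, 2.3, -2.9]
gripper_width: 0.0103
grasp_force: 60.6
```

Request:
arm_command(targets=[[0,0,0,-0.07,-0.46,0,-1],[0,0,0,-0.07,-0.46,0,-1],[0,0,0,-0.07,-0.46,0,-1],[0,0,0,-0.07,-0.46,0,-1],[0,0,0,-0.05,-0.3,0,-1]])

```text
clock: 11.35
tool_pos: [0.635, -0.0334, 0.3423]
orientation: [0.001, 0.115, 0.993, 0.0]
force: [9.0, 2.4, -1.2]
gripper_width: 0.0111
grasp_force: 60.7
```

Request:
arm_command(targets=[[0,0,0,-0.05,-0.3,0,-1],[0,0,0,-0.05,-0.3,0,-1],[0,0,0,-0.03,-0.2,0,-1],[0,0,0,0,0,0,-1],[0,0,0,0,0,0,-1]])

```text
clock: 11.77
tool_pos: [0.6332, -0.0576, 0.3423]
orientation: [0.001, 0.115, 0.993, -0.001]
force: [5.7, -2.7, -1.6]
gripper_width: 0.0106
grasp_force: 60.8
```

```bash
python3 - <<'E'
from h import *
im,w=cloud('top')
v,u=np.mgrid[:420,:560];z=w[...,2]
h=(w[...,0]>.44)&(w[...,0]<.52)&(w[...,1]>-.11)&(w[...,1]<-.01)&(z>.164)&(z<.174);print('head',h.sum(),w[h].mean(0),cv2.minEnclosingCircle((w[h][:,:2]*1000).astype(np.float32)))
im2,_=get_image('side');cv2.imwrite('pics/s3.png',np.hstack([cv2.resize(im[110:310,170:390],None,fx=1.8,fy=1.8),cv2.resize(im2[150:350,200:420],None,fx=1.8,fy=1.8)]))
o=get_obs();print(o['tool_pos'],o['force'])
E
```

```text
head 0 [nan nan nan] ((0.0, 0.0), 0.0)
[ 0.63325347 -0.05738935  0.34232103] [ 5.92173213 -2.79702696 -1.12270097]<stdin>:4: RuntimeWarning: Mean of empty slice.
  ret = um.true_divide(
```

View pics/s3.png

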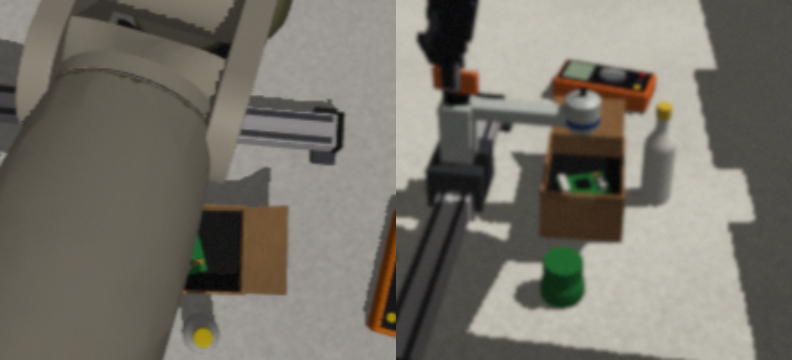

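Request:
arm_command(targets=[[0,0,0,-0.03,-0.2,0,-1],[0,0,0,-0.03,-0.2,0,-1],[0,0,0,-0.02,-0.1,0,-1],[0,0,0,0,0,0,-1],[0,0,0,0,0,0,-1]])

```text
clock: 12.28
tool_pos: [0.6321, -0.0723, 0.3423]
orientation: [0.001, 0.115, 0.993, -0.0]
force: [5.5, -1.9, -1.0]
gripper_width: 0.0107
grasp_force: 60.9
```

```bash
python3 - <<'E'
from h import *
D=np.load('side0.npz')
im,w=cloud('side')
def head(w,y0):
    z=w[...,2];m=(w[...,0]>.44)&(w[...,0]<.53)&(abs(w[...,1]-y0)<.05)&(z>.172)&(z<.185)
    s=(w[...,0]>.44)&(w[...,0]<.53)&(abs(w[...,1]-y0)<.05)&(z>.164)&(z<.1715)
    print('stub',m.sum(),w[m].mean(0).round(4),'top',s.sum(),w[s].mean(0).round(4),np.round(cv2.minEnclosingCircle((w[s][:,:2]*1000).astype(np.float32)),1) if 0 else cv2.minEnclosingCircle((w[s][:,:2]*1000).astype(np.float32)))
head(D['w'],.147);head(w,-.06)
# chip in side view
z=w[...,2];m=(abs(w[...,0]-.477)<.025)&(abs(w[...,1]+.06)<.025)&(z<.045)&(z>.025)
dark=m&(im.max(2)<45);n,l,s,ce=cv2.connectedComponentsWithStats(dark.astype(np.uint8))
p=camera_params('side')
for k in range(1,n):
    if s[k,4]>8:
        d=p['pose'][:3,:3]@np.array([(ce[k][0]-p['cx'])/p['fx'],-(ce[k][1]-p['cy'])/p['fy'],-1]);o=p['pose'][:3,3];print(s[k],ce[k],(o+d*(.034-o[2])/d[2]).round(4))
o=get_obs();print(o['tool_pos'],o['force'])
E
```

```text
stub 51 [0.4987 0.152  0.1763] top 249 [0.4984 0.1564 0.1684] ((498.49810791015625, 151.1663360595703), 20.99712562561035)
stub 31 [ 0.4808 -0.0584  0.1757] top 143 [ 0.482  -0.0522  0.1683] ((482.5648193359375, -59.24001693725586), 21.86067008972168)
[300 249   8   6  32] [303.59375 251.71875] [ 0.4773 -0.0572  0.034 ]
[ 0.63214349 -0.07231815  0.34233533] [ 5.17336534 -1.60465865 -1.34489468]
```

Request:
arm_command(targets=[[0,0,0.7,0,0,0,-1],[0,0,0.9,0,0,0,-1],[0,0,0.9,0,0,0,-1],[0,0,0.9,0,0,0,-1],[0,0,0.9,0,0,0,-1]])

```text
clock: 12.75
tool_pos: [0.632, -0.0724, 0.3423]
orientation: [0.0, 0.3, 0.954, -0.001]
force: [3.7, -2.7, -0.6]
gripper_width: 0.0111
grasp_force: 61.0
```

Request:
arm_command(targets=[[0,0,0.9,0,0,0,-1],[0,0,0.9,0,0,0,-1],[0,0,0.9,0,0,0,-1],[0,0,0.9,0,0,0,-1],[0,0,0.9,0,0,0,-1]])

```text
clock: 13.17
tool_pos: [0.6317, -0.0724, 0.3423]
orientation: [-0.0, 0.48, 0.877, -0.001]
force: [-1.2, -3.4, 1.4]
gripper_width: 0.0108
grasp_force: 61.2
```

Request:
arm_command(targets=[[0,0,0.9,0,0,0,-1],[0,0,0.9,0,0,0,-1],[0,0,0.9,0,0,0,-1],[0,0,0.9,0,0,0,-1],[0,0,0.9,0,0,0,-1]])

```text
clock: 13.58
tool_pos: [0.6313, -0.0723, 0.3422]
orientation: [-0.001, 0.642, 0.767, -0.002]
force: [-7.2, -2.2, 4.8]
gripper_width: 0.0106
grasp_force: 61.6
```

Request:
arm_command(targets=[[0,0,0.9,0,0,0,-1],[0,0,0.9,0,0,0,-1],[0,0,0.7,0,0,0,-1],[0,0,0,0,0,0,-1]])

```text
clock: 13.92
tool_pos: [0.631, -0.0723, 0.3422]
orientation: [-0.002, 0.721, 0.692, -0.002]
force: [-9.8, -2.9, 6.8]
gripper_width: 0.011
grasp_force: 61.8
```

```bash
cat >y.py <<'E'
from h import *
o=get_obs();q=o['orientation'];y=R.from_quat([*q[1:],q[0]]).apply([0,1,0]);print(np.degrees(np.arctan2(y[1],y[0])),o['tool_pos'],o['force'],o['torque'],o['gripper_width'])
E
python3 y.py
```

```text
-2.3498563620629502 [ 0.63100316 -0.0722641   0.34224039] [-9.80514191 -2.91607264  6.76926187] [-0.28460595  1.68289775 -0.10859444] 0.010971789902599026
```

Request:
arm_command(targets=[[0,0,0.4,0,0,0,-1],[0,0,0.3,0,0,0,-1],[0,0,0,0,0,0,-1]])

```text
clock: 14.17
tool_pos: [0.631, -0.0722, 0.3423]
orientation: [-0.002, 0.741, 0.671, -0.002]
force: [-10.5, -1.4, 5.6]
gripper_width: 0.0108
grasp_force: 62.0
```

```bash
python3 y.py
```

```text
-5.68331133931123 [ 0.63095556 -0.07218999  0.34225376] [-10.54881484  -1.38494968   5.64838247] [-0.26329917  1.75906844  0.49446209] 0.010805069949760077
```

Request:
arm_command(targets=[[0,0,0.4,0,0,0,-1],[0,0,0,0,0,0,-1],[0,0,0,0,0,0,-1]])

```text
clock: 14.42
tool_pos: [0.631, -0.0721, 0.3423]
orientation: [-0.002, 0.752, 0.659, -0.002]
force: [-11.8, -1.0, 6.7]
gripper_width: 0.0107
grasp_force: 65.9
```

```bash
python3 y.py
```

```text
-7.538017370460726 [ 0.63096303 -0.07206677  0.34228614] [-11.75364362  -1.02200387   6.72547408] [-0.23269927  1.71996731  1.08391018] 0.010728750617447748
```

Request:
arm_command(targets=[[0,0,-0.3,0,0,0,-1],[0,0,0,0,0,0,1],[0,0,0,0,0,0,1],[0,0,0,0,0,0,1],[0,0,0,0,0,0,1]])

```text
clock: 14.83
tool_pos: [0.632, -0.0719, 0.342]
orientation: [-0.0, 0.744, 0.668, -0.0]
force: [-0.3, 0.4, 0.0]
gripper_width: 0.0588
grasp_force: 0.0
```

Request:
arm_command(targets=[[0,0,0,0,0,0,1],[0,0,0,0,0,-0.5,1],[0,0,0,0,0,-1,1],[0,0,0,0,0,-1,1],[0,0,0,0,0,-1,1]])

```text
clock: 15.25
tool_pos: [0.6318, -0.0719, 0.4484]
orientation: [-0.0, 0.744, 0.668, -0.0]
force: [1.2, 0.9, 0.2]
gripper_width: 0.0852
grasp_force: 0.0
```

Request:
arm_command(targets=[[0,0,0,-1,0,0,1],[0,0,0,-1,-0.3,0,1],[0,0,0,-1,-0.3,0,1],[0,0,0,-1,-0.3,0,1],[0,0,0,-1,-0.3,0,1]])

```text
clock: 15.67
tool_pos: [0.5794, -0.2185, 0.4471]
orientation: [-0.0, 0.744, 0.668, 0.0]
force: [-1.0, 0.6, -0.2]
gripper_width: 0.0856
grasp_force: 0.0
```

Request:
arm_command(targets=[[0,0,0,-1,-0.3,0,1],[0,0,0,-1,-0.3,0,1],[0,0,0,-1,-0.3,0,1],[0,0,0,-1,-0.3,0,1],[0,0,0,0,0,0,1]])

```text
clock: 16.08
tool_pos: [0.5292, -0.3372, 0.4466]
orientation: [-0.0, 0.746, 0.666, -0.001]
force: [-0.9, 0.8, 0.3]
gripper_width: 0.0851
grasp_force: 0.0
```

```bash
python3 - <<'E'
from h import *
im,w=cloud('top');hsv=cv2.cvtColor(im,cv2.COLOR_BGR2HSV)
z=w[...,2];X=w[...,0];Y=w[...,1]
h=(X>.44)&(X<.53)&(abs(Y+.06)<.05)&(z>.164)&(z<.174);print('head',h.sum(),w[h].mean(0),cv2.minEnclosingCircle((w[h][:,:2]*1000).astype(np.float32)))
k=(X>.58)&(X<.68)&(abs(Y+.07)<.06)&(z>.17)&(hsv[...,1]>120);print('knob',k.sum(),cv2.minAreaRect((w[k][:,:2]*1000).astype(np.float32)))
im2,_=get_image('side');cv2.imwrite('pics/s4.png',np.hstack([cv2.resize(im[110:310,170:390],None,fx=1.8,fy=1.8),cv2.resize(im2[150:350,200:420],None,fx=1.8,fy=1.8)]))
print(get_obs()['tool_pos'])
E
```

```text
head 417 [ 0.48048996 -0.05955817  0.16823419] ((480.8682556152344, -59.63801956176758), 20.52448844909668)
knob 284 ((629.9036865234375, -71.06173706054688), (55.28120040893555, 12.395021438598633), 85.90333557128906)
[ 0.53100512 -0.33349205  0.44689683]
```

View pics/s4.png

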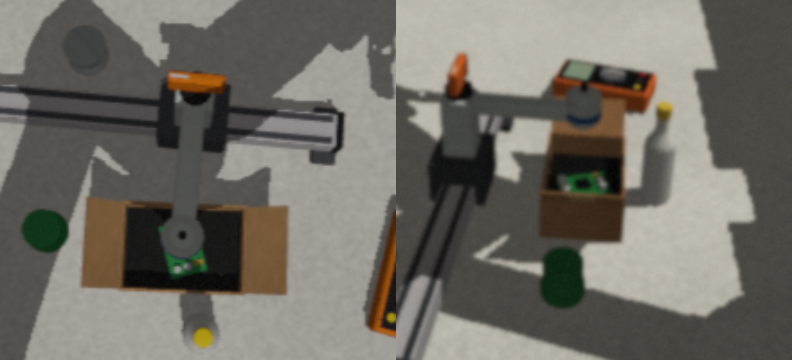

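The head now stands at (0.481, -0.060), over the chip at (0.477, -0.060). The knob wing lies along the rail, so it is locked. Both flaps are folded back and the other objects are undisturbed.

```bash
python3 -c "
from bench import *
print(hand_in())"
```

```text
the job is handed in; nothing more can be done
None
```

I handed the job in: both flaps are folded well back, and the camera is clamped with its lens within about 4 mm of the chip's centre. I moved the carriage by holding the loosened knob rather than pushing the boom, and the module and loose objects were not touched.

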